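# Feed a spacer bar under the shear guard with the push stick

## Robot

A 6-joint arm with a two-finger parallel gripper is mounted at the origin on a cart in front of the work surface, level with it; the furniture and walls round the work are solid. World frame = base frame: x ahead of the robot, y to its left, z up, the work surface at z = 0. Lengths are in mm, angles in rad, forces in N, time in s.
With the tool pointing down it reaches from about 275 to 825 mm from the base axis. Payload 5.2 kg.
Tool frame: the origin (TCP) lies midway between the tips of the shut fingers; the grasp point (between the pads) lies 19 mm behind it (pinch_z is the distance from the TCP to the grasp point, in mm); z points along the fingers, y is the line along which they close (so a half turn about z gives the same grasp; the last joint's range is limited). The gripper opens to 93 mm and grips with 3 to 60 N. Pads are 15 mm wide; open, the fingers measure 128 mm over their backs; the gripper's body (75 mm by 188 mm) begins 65 mm behind the grasp point.
Start: joints at [-1.513, 0.259, 1.535, -0, 1.348, -0.203], TCP at [141.84, -531.4, 181.253] pointing down, gripper open.
Joint ranges: [-3.14, 3.14], [-0.91, 2.08], [0.19, 2.58], [-1.22, 4.36], [0.22, 2.71], [-3.12, 3.12]. Speed limits (rad/s): [2.57, 2.57, 3.14, 3.14, 3.14, 3.14].

## Interface

Orientations are given as a unit quaternion [w, x, y, z].
In Python, from bench import * gives the robot as it stands. The module is installed in compiled form; this text tells all that it offers.
- The arm moves only by the tool send_rows, never from a script. Its argument "rows" is a list of rows, each an object with "xyz": the shift along the tool's x, y, z in mm, a list of three; "turn": the turn, a rotation vector about the tool's x, y, z in degrees, a list of three; "gripper": the closure in counts, from 0 (fully open) to 255 (shut). A call has 1 to 20 rows; each row is the pose to reach, as a shift and turn from the pose commanded when the call began, along the tool's axes at that moment; what a row does not reach only later rows make up. A row lasts 1/12 s, in which the tool goes at most 41.7 mm and 7.16 degrees, less where a joint would pass 70% of its speed; a pose out of reach is approached as far as the arm can. A call with a gripper value outside its range is refused whole. The fingers move at their own pace and stop on an object; "squeeze" is the grip in N (left out, the last holds). Time passes only in rows, so rows that repeat a pose let the fingers close. It gives the time, the measured TCP pose, the force, the opening and the grip force at its end, in the units of the state.
- get_obs(): the state, without advancing time (a new reading comes with each control period).
- snapshot(name): name is "scene" or "top" or "wrist"; returns a dict with "color" (480x640x3 uint8, red, green, blue), "range_z" (480x640 float32, mm along the optical axis (not along the pixel's ray), 0 where there is no reading), "vertical_fov" (degrees; the focal length in pixels is half the picture's height over the tangent of half this angle, whatever the lens; pixels are square), "cx", "cy" (the principal point, pixels), "R" (3x3) and "t" (3): a world point X has camera coordinates R X + t; the wrist camera has in their place "hand_eye" (4x4, takes a point from camera to tool coordinates, whose origin is the TCP and whose axes are the flange's). Camera axes: x right, y down, z forward; pixel columns grow to the right and rows downward; lengths in mm; the calibration is good to about 2 mm. A picture is of the moment at which its call begins: read the wrist's pose just before it.
- sign_off(): hands the job in; it is judged then, once.
The state is a dict: "time_s": time; "joints": joint angles; "qd": joint speeds; "tau": joint torques, N m; "eef_pos": TCP position; "eef_rot": TCP orientation; "ft_force": force on the tool from outside, world axes, zero at the start; "torque": the same for the moment, N m; "grip_width": finger opening in mm; "grasp_force": force on a finger pad.
Only numpy, scipy, OpenCV 4.12 (cv2) and the standard library are available. Lean on these libraries where they do the work, as an engineer would, in place of code of your own. Each camera call takes 0.05 s, during which the arm holds its last target. There are 200 camera calls.

## Task

A spacer bar lies on the infeed of the small bench shear. Take the push stick from its cradle and, without touching the bar with the gripper, push the bar with it through the low guard opening until it is pressed firmly home against the screw of the length stop; push gently, for the stop is only held by a thumbscrew and must not be shifted. Then lay the push stick back flat in its cradle and leave the bar against the stop; do not disturb the other things on the bench.

Things in the scene. Friction and masses are not known exactly. Their poses are not given: they have to be found in the camera images.
- shear: bench bar shear, cast grey base 90 x 480 mm, fixed. Origin on the bench under the middle of the guard mouth; its -y is the feed direction, +z up. Bed top at z = 22 mm, from y = +230 mm (infeed end) to -250 mm. A clear guard 90 mm high covers y = 0 to -50 mm, blade posts and an air cylinder 180 mm high y = -35 to -100 mm.
- guard_mouth (a point): middle of the low guard opening, on the bed top at y = 0, axes as the shear's. The opening is 31 mm wide and 19 mm high above the bed; the channel stays 31 mm wide on to y = -157 mm.
- infeed (a point): point on the infeed bed top, 115 mm before the mouth, axes as the shear's. On its +x side an aluminium fence, face at x = +15.5 mm, 10 mm high above the bed; on its -x side a rail, face at x = -34 mm, 8 mm high, which over the last 40 mm before the mouth tapers in to x = -15.5 mm.
- hold_down_tip (a point): tip of a sprung steel leaf, 11 mm above the bed at y = -128 mm of the shear, behind the blade. From about 12 mm before it the bar's front lifts it by 2 mm; then it drags on the bar with some 3 to 12 N for the rest of the way.
- length_stop: steel end stop across the bed behind the blade, on a rod, held by a thumbscrew. Origin on the bed top at the middle of its face, which looks to the shear's +y; axes as the shear's. Out of the face stands the blunt tip (11 mm across) of a fine-adjustment screw, which the bar's end meets; it stands out 4 to 20 mm, differently each time, and is not measured. Pushed with over 16 N the stop slips.
- bar: orange flat spacer bar, 26 (x) x 150 (y) x 13 (z) mm, about 50 g, lying on the infeed bed, a little crooked and off the fence. Origin in the middle of its underside; its -y end goes first.
- bar_lead (a point): centre of the bar's leading end face, 75 mm along the bar's -y from its middle, 6.5 mm above its underside.
- push_stick: wooden push stick 20 mm thick (x), about 120 g. Origin on its underside below the handle; the nose, 13 mm high, points to its -y and its flat rubber tip (18 mm wide, 12 mm high) ends at y = -140 mm; its heel is at y = +35 mm. Upright handle y = -25 to +35 mm, 74 mm high, flat sides to be pinched across x from above.
- cradle: aluminium channel fixed to the bench in front of the infeed, where the push stick lies at the start. Origin on the bench at the point below the stick's origin when the stick lies in the middle of it, axes as the stick's; inside 28 mm wide (x), 200 mm long (y = -151 to +49 mm), floor 3 mm above the bench, rims 13 mm high.
- short_bar: bystander: a shorter orange bar, 26 x 130 x 13 mm, lying on the bench to the right of the shear; origin in the middle of its underside.
- oil_bottle: bystander: amber dropper bottle, 34 mm across, 112 mm high, standing on the bench behind the infeed; origin in the middle of its underside.
- calliper: bystander: steel calliper, 67 x 200 x 8 mm, lying on the bench behind the oil bottle; origin in the middle of its underside.

How it is judged:
By the outcome, as a careful person would: the job done as asked, in the order asked, and still so for the second after the job is handed in, with the robot touching nothing.
It also fails if it takes over 67 s, if anything falls off the work surface, if the arm or the gripper's body presses on something with over 40 N, if the wrist force passes 120 N, or if a joint passes its speed limit or range.

## Working session

There is one attempt and no reset: what is moved stays moved. The work goes in short steps, Python scripts to look and compute and a tool call to move; the robot and the scene stay as the last step left them, time stands still between calls to the robot, and variables do not carry over. Pictures are saved under pics/ and viewed, at most 10 in all, crops included, and the job is handed in when it is done.

Besides the shell and the picture viewer there is one more tool, called after "Request:" as name(argument=value, ...), one argument or row to a line, values as JSON. send_rows: Moves the arm, as the interface text tells. Its arguments: {"type":"object","properties":{"rows":{"type":"array"},"squeeze":{"type":"number"}},"required":["rows"]}

```bash
mkdir -p pics; cat > h.py <<'E'
from bench import *
import numpy as np, cv2
from scipy.spatial.transform import Rotation as Ro
def K(s):
    f=240/np.tan(np.radians(s["vertical_fov"])/2); return f,s["cx"],s["cy"]
def pose():
    o=get_obs(); q=o["eef_rot"]; return o,Ro.from_quat([q[1],q[2],q[3],q[0]]).as_matrix(),np.array(o["eef_pos"])
def snap(n):
    o,Rt,p=pose(); s=snapshot(n)
    if n=="wrist":
        H=np.array(s["hand_eye"]); Rc=Rt@H[:3,:3]; c=Rt@H[:3,3]+p
        s["Rcw"]=Rc; s["c"]=c
    else:
        R=np.array(s["R"]); s["Rcw"]=R.T; s["c"]=-R.T@np.array(s["t"])
    return s
def ray(s,u,v,z):
    f,cx,cy=K(s); d=s["Rcw"]@np.array([(u-cx)/f,(v-cy)/f,1.]); k=(z-s["c"][2])/d[2]; return s["c"]+k*d
def cloud(s):
    f,cx,cy=K(s); v,u=np.mgrid[:480,:640]; d=s["range_z"]
    P=np.stack([(u-cx)/f*d,(v-cy)/f*d,d],-1)@s["Rcw"].T+s["c"]; P[d==0]=np.nan; return P
def save(s,n): cv2.imwrite("pics/"+n+".png",s["color"][:,:,::-1])
E
python3 - <<'E'
from h import *
import pickle
o=get_obs(); print(o)
for n in("scene","top"):
    s=snap(n); save(s,n+"0"); pickle.dump(s,open(n+"0.pkl","wb")); print(n,s["c"],s["Rcw"].round(3).tolist(),K(s))
E
```

```text
{'time_s': 0.0, 'joints': array([-1.51276066e+00,  2.59356710e-01,  1.53609739e+00,  1.34198352e-05,
        1.34800700e+00, -2.02779973e-01]), 'qd': array([ 0.00110864,  0.00036014,  0.00011423,  0.0002257 ,  0.00059328,
       -0.00079239]), 'tau': array([ 7.85968823e-04, -4.37305427e+01, -2.84004092e+01,  7.19229947e-02,
        4.13280528e-02, -1.39519152e-04]), 'eef_pos': array([ 141.82919614, -530.74969047,  180.40467018]), 'eef_rot': array([-9.31302307e-04,  9.91508705e-01,  1.30036976e-01,  7.40781425e-05]), 'ft_force': array([ 0.37162612,  0.11361957, -0.73274932]), 'torque': array([-0.02397008, -0.02601562, -0.00728087]), 'grasp_force': 0.0, 'grip_width': 92.90958369543942}
scene [-363.96718531  557.69882014  841.45757879] [[-0.562, -0.491, 0.665], [-0.827, 0.313, -0.467], [0.021, -0.813, -0.582]] (np.float64(606.3079207941338), 318.3659017840544, 238.36994716220366)
top [ 433.08875398  -97.33475863 1196.69848565] [[0.005, -0.996, 0.092], [-1.0, -0.004, 0.012], [-0.012, -0.092, -0.996]] (np.float64(490.0310531279165), 318.4857973706496, 235.78693290878945)
```

View pics/top0.png

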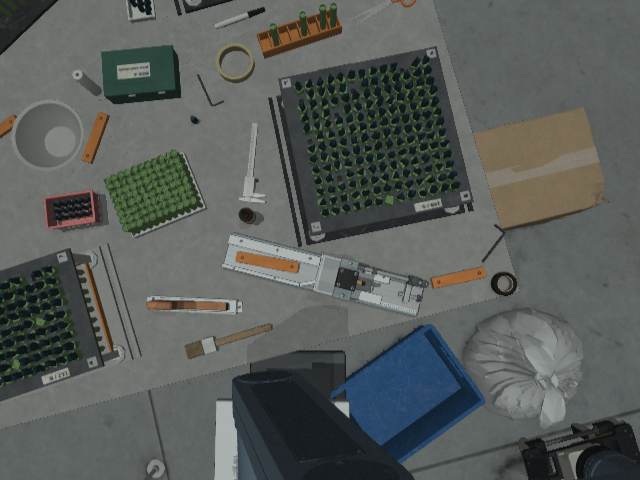

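View pics/scene0.png

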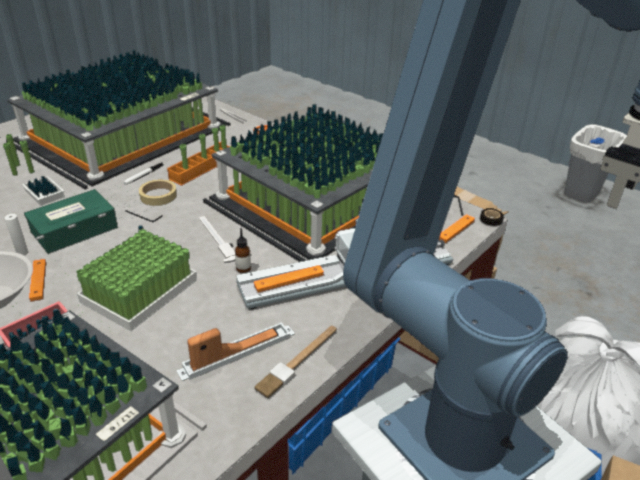

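The top view shows the shear from (228,250) at the infeed to (420,300) at the stop, so the feed runs to world -y. The bar is at (268,262). The stick is in its cradle at (195,305), with the handle at its left end and the nose pointing right. The oil bottle is at (247,215). In the scene view the handle is at (205,345) and the nose at (280,333).

```bash
cat > m.py <<'E'
from h import *
import pickle
s=pickle.load(open("top0.pkl","rb")); P=cloud(s); hsv=cv2.cvtColor(s["color"],cv2.COLOR_RGB2HSV)
def rect(m,z):
    c=max(cv2.findContours(m.astype(np.uint8),cv2.RETR_EXTERNAL,cv2.CHAIN_APPROX_NONE)[0],key=len)[:,0]
    Q=np.array([ray(s,u,v,z)[:2] for u,v in c],np.float32); return cv2.minAreaRect(Q),Q,c
o=(hsv[...,1]>150)&(hsv[...,0]<20)&(hsv[...,2]>100)
def box(u0,u1,v0,v1):
    m=np.zeros((480,640),bool); m[v0:v1,u0:u1]=1; return m
print("bench",np.nanmedian(P[box(200,230,260,290)][:,2]))
r,Q,c=rect(o&box(225,310,240,280),35); print("bar",r, np.nanmedian(P[o&box(225,310,240,280)][:,2]))
print("short",rect(o&box(425,490,255,295),13)[0])
# shear bed: height 17..27
z=P[...,2]
m=(z>14)&box(215,430,225,320); r=rect(m,28)[0]; print("shear", r, cv2.boxPoints(r).round().tolist())
w=(hsv[...,1]>70)&(hsv[...,0]<25)&box(140,250,290,320)
print("stick mask",rect(w,10)[0],np.where(w.any(0))[0][[0,-1]])
h=(z>50)&box(135,245,285,325); print("handle",rect(h,77)[0],np.nanmedian(z[h]), P[h].mean(0))
n=w&(z<30)&(z>8); print("nose z",np.nanmedian(z[n]))
mc=(hsv[...,1]<60)&(hsv[...,2]>150)&box(140,250,290,320); print("cradle",rect(mc|w,13)[0])
E
python3 m.py
python3 -c "
from h import *;import pickle
s=pickle.load(open('top0.pkl','rb'))['color'][:,:,::-1]
a=cv2.resize(s[225:325,215:435],None,fx=3.6,fy=3.6,interpolation=2);b=cv2.resize(s[290:325,138:250],None,fx=7,fy=7)
b=b[:, :792];c=np.zeros((a.shape[0]+b.shape[0],792,3),np.uint8);c[:a.shape[0]]=a[:,:792];c[a.shape[0]:,:b.shape[1]]=b;cv2.imwrite('pics/c1.png',c[:600])"
```

```text
bench -0.49930594621673663
bar ((478.301025390625, 39.066314697265625), (147.89877319335938, 23.520143508911133), 79.7645034790039) 34.681823732090834
short ((444.93634033203125, -418.4697265625), (23.72734260559082, 127.78704071044922), 12.752408981323242)
shear ((452.0641174316406, -95.68318176269531), (483.532958984375, 96.50286865234375), 76.21409606933594) [[348.0, -319.0], [441.0, -342.0], [557.0, 128.0], [463.0, 151.0]]
stick mask ((374.0732727050781, 235.48313903808594), (189.16358947753906, 20.46422004699707), 89.46202087402344) [147 225]
handle ((378.59228515625, 274.8443908691406), (20.29332160949707, 66.13282775878906), 0.3327927589416504) 75.39408206558346 [378.09438987 276.12743489  73.86381932]
nose z 17.11644270867305
cradle ((376.1764831542969, 222.9407958984375), (213.71243286132812, 32.686702728271484), 87.63433074951172)
```

View pics/c1.png

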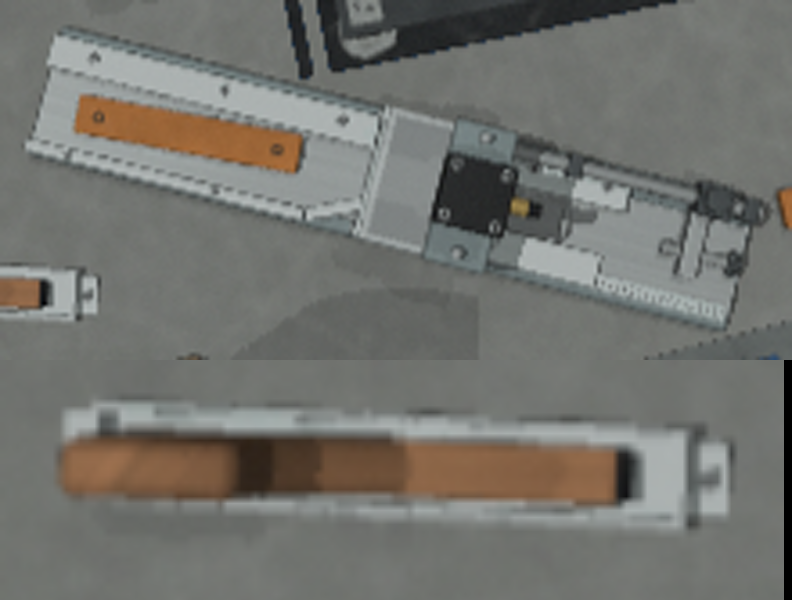

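The crop shows the fence on the upper side (world +x), the taper rail on the lower side with its tip near crop (350,205), the guard face at x≈358–388, and the stop plate at crop (690,245) with the screw tip near (662,245). I'll compute the frames next, then move over the infeed for a closer look.

```bash
cat >> h.py <<'E'
def move(xyz,yaw):
    "tool-frame shift and turn to reach world xyz, pointing down, tool x at yaw (deg)"
    o,R,p=pose(); a=np.radians(yaw); X=np.array([np.cos(a),np.sin(a),0]); Z=np.array([0,0,-1.]); T=np.stack([X,np.cross(Z,X),Z],1)
    print("xyz",(R.T@(np.array(xyz)-p)).round(1).tolist(),"turn",np.degrees(Ro.from_matrix(R.T@T).as_rotvec()).round(2).tolist())
E
python3 - <<'E'
from h import *
import pickle
s=pickle.load(open("top0.pkl","rb"))
c=lambda a,b,z:ray(s,215+a/3.6,225+b/3.6,z)[:2].round(1)
print("LL",c(27,148,22),"LR",c(728,327,22),"UL",c(60,28,32),"UR",c(752,215,22))
print("guard top",c(388,108,90),c(358,235,90),"taper end",c(358,205,30),"stop face",c(692,215,45),c(680,272,45),"screw",c(662,245,30))
d=lambda a,b,z:ray(s,138+a/7,290+(b-360)/7,z)[:2].round(1)
print("nose tip",d(632,475,16),"handle heel",d(62,465,77),"cradle corners",d(65,408,13),d(688,430,13),d(688,525,13),d(100,515,13))
print("bottle",ray(s,247,215,60))
move([142,-500,350],15); move([430,-100,350],60); move([450,50,350],90)
E
```

```text
LL [468.1 147. ] LR [ 352.9 -317.6] UL [547.6 124.8] UR [ 426.3 -334.4]
guard top [492.3 -93.7] [412.9 -75.3] taper end [431.5 -74. ] stop face [ 426.2 -290.9] [ 389.5 -282.8] screw [ 406.4 -273.6]
nose tip [372.  132.1] handle heel [377.3 305.9] cradle corners [393.5 328.7] [387.3 113.8] [355.  113.1] [357.2 315.3]
bottle [586.82046139  84.37429348  60.        ]
xyz [8.2, -30.0, -169.4] turn [-0.09, -0.02, -0.06]
xyz [389.6, -342.2, -168.8] turn [-0.08, -0.05, -45.06]
xyz [447.6, -482.0, -168.6] turn [-0.06, -0.07, -75.06]
```

Request:
send_rows(
  rows=[
    {"xyz":[5,-15,-170],"turn":[0,0,0],"gripper":0},
    {"xyz":[5,-15,-170],"turn":[0,0,0],"gripper":0},
    {"xyz":[100,-90,-170],"turn":[0,0,0],"gripper":0},
    {"xyz":[390,-342,-170],"turn":[0,0,-45],"gripper":0},
    {"xyz":[390,-342,-170],"turn":[0,0,-45],"gripper":0},
    {"xyz":[390,-342,-170],"turn":[0,0,-45],"gripper":0},
    {"xyz":[390,-342,-170],"turn":[0,0,-45],"gripper":0},
    {"xyz":[390,-342,-170],"turn":[0,0,-45],"gripper":0},
    {"xyz":[390,-342,-170],"turn":[0,0,-45],"gripper":0},
    {"xyz":[390,-342,-170],"turn":[0,0,-45],"gripper":0},
    {"xyz":[390,-342,-170],"turn":[0,0,-60],"gripper":0},
    {"xyz":[390,-342,-170],"turn":[0,0,-60],"gripper":0},
    {"xyz":[448,-480,-170],"turn":[0,0,-75],"gripper":0},
    {"xyz":[448,-480,-170],"turn":[0,0,-75],"gripper":0},
    {"xyz":[448,-480,-170],"turn":[0,0,-75],"gripper":0},
    {"xyz":[448,-480,-170],"turn":[0,0,-75],"gripper":0},
    {"xyz":[448,-480,-170],"turn":[0,0,-75],"gripper":0},
    {"xyz":[448,-480,-170],"turn":[0,0,-75],"gripper":0},
    {"xyz":[448,-480,-170],"turn":[0,0,-75],"gripper":0},
    {"xyz":[448,-480,-170],"turn":[0,0,-75],"gripper":0},
  ],
)

```text
time_s: 1.77
eef_pos: [450.8, 50.1, 350.8]
eef_rot: [-0.0, 0.705, 0.709, -0.0]
ft_force: [-0.8, 0.1, -1.0]
grip_width: 92.8
grasp_force: 0.0
```

```bash
python3 - <<'E'
from h import *
import pickle
o,R,p=pose(); print(p,o["joints"],o["time_s"],o["ft_force"])
s=snap("wrist"); save(s,"w1"); pickle.dump(s,open("w1.pkl","wb")); print(s["c"],s["Rcw"].round(3).tolist())
move([378,270,250],90)
E
```

```text
[450.82229069  50.07129702 350.78530035] [-1.36083527e-01  1.90286749e-02  1.41358477e+00 -7.81977676e-05
  1.71006572e+00 -1.40671836e-01] 1.7667 [-0.76327895  0.13934853 -0.97660429]
[451.17584227 122.7148854  554.76262061] [[1.0, 0.005, 0.0], [0.005, -0.965, -0.262], [-0.001, 0.262, -0.965]]
xyz [221.7, -72.1, 100.7] turn [-0.07, 0.02, 0.1]
```

View pics/w1.png

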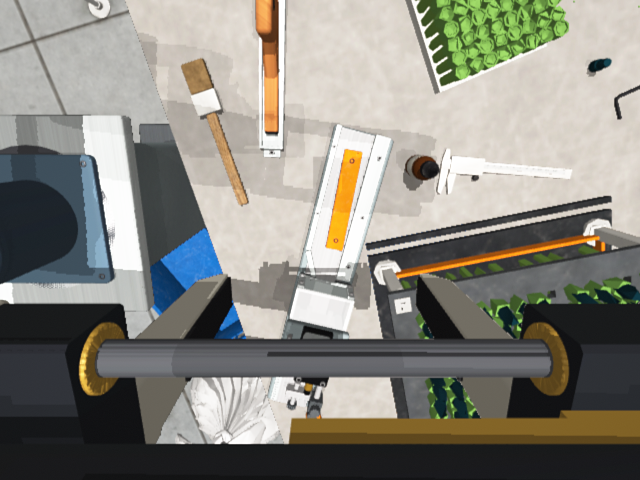

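The wrist view shows the bar from (350,153) to (336,245), the infeed end at (337–390,125–138), the guard mouth at about (325,275), and the stick's nose tip at (271,133). I'll enlarge the infeed and the stick.

```bash
python3 - <<'E'
from h import *
import pickle
s=pickle.load(open("w1.pkl","rb")); hsv=cv2.cvtColor(s["color"],cv2.COLOR_RGB2HSV)
def rect(m,z):
    c=max(cv2.findContours(m.astype(np.uint8),cv2.RETR_EXTERNAL,cv2.CHAIN_APPROX_NONE)[0],key=len)[:,0]
    Q=np.array([ray(s,u,v,z)[:2] for u,v in c],np.float32); return cv2.minAreaRect(Q)
o=(hsv[...,1]>130)&(hsv[...,0]<22)&(hsv[...,2]>90)
a=o.copy(); a[:,:325]=0;a[:,370:]=0;a[:140]=0;a[255:]=0
print("bar",rect(a,35))
b=o.copy(); b[:,:255]=0;b[:,290:]=0;b[:70]=0;b[140:]=0
print("nose",rect(b,16))
c=s["color"][:,:,::-1]
x=cv2.resize(c[115:315,280:400],None,fx=3,fy=3,interpolation=2); y=cv2.resize(c[0:160,230:310],None,fx=3.75,fy=3.75,interpolation=2)
out=np.zeros((600,700,3),np.uint8); out[:,:360]=x; out[:,370:670]=y; cv2.imwrite("pics/c2.png",out)
P=cloud(s); print(np.nanmedian(P[200:215,300:312,2]),P[200,343],P[125:135,266:275,2])
E
```

```text
bar ((479.6994323730469, 38.259437561035156), (148.90032958984375, 25.5849666595459), 79.85177612304688)
nose ((375.3160095214844, 178.0441131591797), (81.89796447753906, 17.396039962768555), 88.33953094482422)
0.18972080413476533 [479.49841178  40.28968022  35.95446301] [[17.13466341 17.09447213 16.1798986  15.87848271 17.00806111 16.13512859
  18.65659713 16.41813691 17.19783101]
 [16.92392239 15.92476851 16.67602232 17.55175821 16.25888822 16.34703376
  16.31447338 17.68244482 15.98965248]
 [16.10209333 17.75676151 18.38795704 18.06096389 15.57697441 15.88495754
  16.6944683  15.78083863 16.02097516]
 [18.7146993  17.13987496 18.42482124 17.23610946 16.92702372 16.60695497
  17.46824868 16.67311693 16.00841379]
 [14.8657364  17.55006455 15.26339351 16.10001499 16.84655831 16.36466345
  17.60590851 16.1140742  15.98447197]
 [15.7741496  17.71023356 17.82802599 18.01856174 16.74786731 16.75128363
  16.6184578  16.61065303 15.42964069]
 [16.07914214 16.85953502 15.08656943 15.76006131 17.27432061 15.71291681
  16.40572086 17.31029884 15.81010531]
 [14.83722956 16.83252349 16.24806292 16.66044284 14.72356866 15.3061202
  16.13779328 15.44171779 14.61467993]
 [15.57529895 16.14642668 15.74661281 16.24350169 15.29649969 14.43327808
  15.10454798 15.31712569 15.0839853 ]
 [10.36432099 13.33695663 12.82075616 13.94284888 15.33672745 15.4645349
  15.24287479 14.97404095 16.0956495 ]]
```

View pics/c2.png

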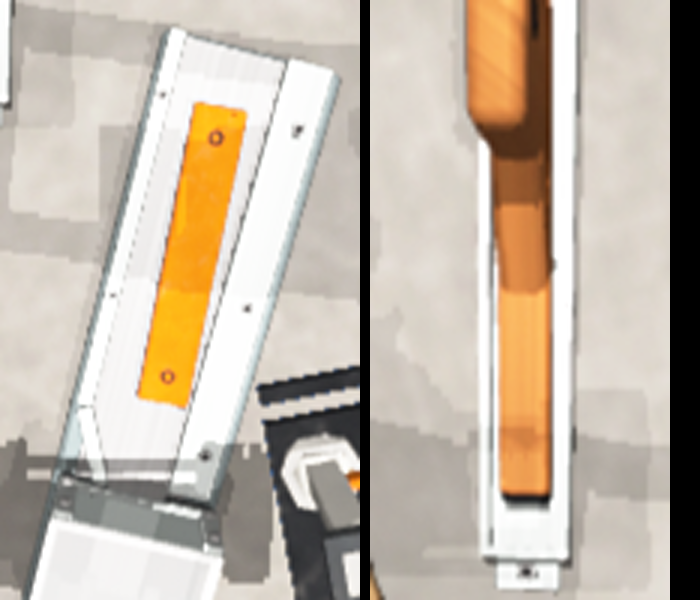

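```bash
python3 - <<'E'
from h import *
import pickle
s=pickle.load(open("w1.pkl","rb"))
c=lambda a,b,z:ray(s,280+a/3,115+b/3,z)[:2]
F1,F2=c(289,60,32),c(178,478,32); R1,R2=c(185,38,30),c(80,405,30); T=c(103,480,30)
for a,b in((F1,F2),(R1,R2)): d=a-b; print("psi",np.degrees(np.arctan2(-d[0],d[1])), np.linalg.norm(d))
psi=np.radians(-13.8); X=np.array([np.cos(psi),np.sin(psi)]); Y=np.array([-np.sin(psi),np.cos(psi)])
for n,q in(("F1",F1),("F2",F2),("R1",R1),("R2",R2),("T",T),("E",(F1+R1)/2)):
    q=q-np.array([455,-86]); print(n,(q@X).round(1),(q@Y).round(1))
d=lambda a,b,z:ray(s,230+(a-370)/3.75,b/3.75,z)[:2].round(1)
print("tip",d(503,499,14),d(549,499,14),"nose near handle",d(500,292,16),d(552,292,16),"cradle out bottom",d(483,560,13),d(571,560,13),"cradle top",d(551,0,13),d(577,0,13),d(480,150,13))
print("cradle left edges",d(480,555,13),d(477,160,13),"right",d(570,555,13),d(576,100,13))
E
```

```text
psi -13.064022273071144 215.43449470098426
psi -15.662216513241775 187.5928822363688
F1 15.9 228.7
F2 18.6 13.3
R1 -34.1 226.4
R2 -40.2 38.9
T -18.9 1.9
E -9.1 227.6
tip [365.7 134.5] [383.6 134.6] nose near handle [367.6 208.5] [387.  208.6] cradle out bottom [356.8 111.4] [391.5 111.6] cradle top [389.  305.2] [398.3 305.2] [361.7 256.9]
cradle left edges [355.7 113.3] [360.5 253.6] right [391.1 113.5] [397.2 273.4]
```

```bash
python3 - <<'E'
from h import *
import pickle
psi=np.radians(-13.8); X=np.array([np.cos(psi),np.sin(psi)]); Y=np.array([-np.sin(psi),np.cos(psi)])
for n in("top0","w1"):
    P=cloud(pickle.load(open(n+".pkl","rb"))); q=P[...,:2]-np.array([455,-86]); x=q@X;y=q@Y;z=P[...,2]
    for y0 in range(20,361,40):
        m=(y>=y0)&(y<y0+40)&(x>0)&(x<200)&(z>60)&(z<250); 
        print(n,y0,[(int(a),int(np.nanmax(z[m&(x>=a)&(x<a+20)]))) for a in range(0,200,20) if (m&(x>=a)&(x<a+20)).any()])
move([379.5,279.4,150],88.1); move([379.5,279.4,22],88.1)
E
```

```text
top0 20 [(60, 135), (80, 141), (100, 167), (120, 182), (140, 180), (160, 178), (180, 184)]
top0 60 [(100, 133), (120, 135), (140, 135), (160, 135), (180, 153)]
top0 100 [(180, 133)]
top0 140 []
top0 180 [(60, 80), (80, 113), (100, 61)]
top0 220 []
top0 260 []
top0 300 [(60, 85), (80, 89), (100, 86), (120, 82)]
top0 340 [(40, 85), (60, 86), (80, 87), (100, 86), (120, 88), (140, 87), (160, 84)]
w1 20 [(60, 133), (80, 141), (100, 163), (120, 173), (160, 132), (180, 164)]
w1 60 [(140, 133), (160, 134), (180, 134)]
w1 100 [(180, 127)]
w1 140 []
w1 180 [(60, 82), (80, 112), (100, 82)]
w1 220 []
w1 260 []
w1 300 [(60, 84), (80, 85), (100, 86), (120, 84)]
w1 340 [(40, 86), (60, 86), (80, 85), (100, 86), (120, 86), (140, 87), (160, 85)]
xyz [231.1, -70.5, 200.7] turn [-0.07, 0.03, 2.0]
xyz [231.2, -70.3, 328.7] turn [-0.07, 0.03, 2.0]
```

Request:
send_rows(
  rows=[
    {"xyz":[120,-36,80],"turn":[0,0,2],"gripper":0},
    {"xyz":[238,-71,200],"turn":[0,0,2],"gripper":0},
    {"xyz":[238,-71,200],"turn":[0,0,2],"gripper":0},
    {"xyz":[238,-71,200],"turn":[0,0,2],"gripper":0},
    {"xyz":[238,-71,200],"turn":[0,0,2],"gripper":0},
    {"xyz":[238,-71,200],"turn":[0,0,2],"gripper":0},
    {"xyz":[238,-71,200],"turn":[0,0,2],"gripper":0},
    {"xyz":[238,-71,200],"turn":[0,0,2],"gripper":0},
    {"xyz":[238,-71,200],"turn":[0,0,2],"gripper":0},
    {"xyz":[238,-71,200],"turn":[0,0,2],"gripper":0},
  ],
)

```text
time_s: 2.65
eef_pos: [379.8, 284.4, 150.3]
eef_rot: [-0.0, 0.72, 0.694, -0.002]
ft_force: [-0.4, -0.6, -0.0]
grip_width: 92.9
grasp_force: 0.0
```

```bash
python3 - <<'E'
from h import *
import pickle
o,R,p=pose(); print(p,o["time_s"])
s=snap("wrist"); save(s,"w2"); pickle.dump(s,open("w2.pkl","wb"))
hsv=cv2.cvtColor(s["color"],cv2.COLOR_RGB2HSV); P=cloud(s)
w=(hsv[...,1]>100)&(hsv[...,0]<22)&(P[...,2]>65)&(P[...,2]<90)&(abs(P[...,0]-380)<60)&(abs(P[...,1]-280)<70)
Q=np.argwhere(w)[:,::-1]; r=cv2.minAreaRect(np.array([ray(s,u,v,77)[:2] for u,v in Q],np.float32)); print("handle",r,np.nanmedian(P[w][:,2]))
move([379.8,288,34],88.1)
E
```

```text
[379.77886567 284.44413478 150.34346811] 2.65
handle ((378.2066345214844, 280.3172607421875), (58.851287841796875, 18.522689819335938), 87.40129089355469) 76.92683954563032
xyz [3.7, -1.3, 117.5] turn [0.0, 0.06, -0.22]
```

View pics/w2.png

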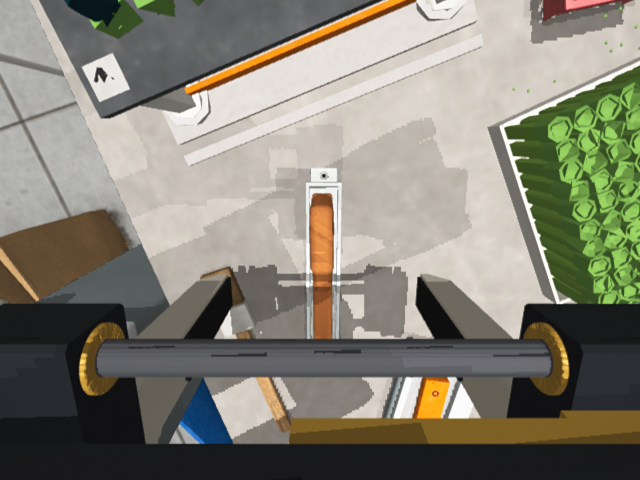

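The picture shows the handle centred between the open fingers at (321,240), with nothing near the fingers. I'll go down and pinch.

Request:
send_rows(
  rows=[
    {"xyz":[6,-1,60],"turn":[0,0,0],"gripper":0},
    {"xyz":[6,-1,60],"turn":[0,0,0],"gripper":0},
    {"xyz":[6,-1,100],"turn":[0,0,0],"gripper":0},
    {"xyz":[6,-1,116],"turn":[0,0,0],"gripper":0},
    {"xyz":[6,-1,116],"turn":[0,0,0],"gripper":0},
    {"xyz":[6,-1,116],"turn":[0,0,0],"gripper":100},
    {"xyz":[6,-1,116],"turn":[0,0,0],"gripper":255},
    {"xyz":[6,-1,116],"turn":[0,0,0],"gripper":255},
    {"xyz":[6,-1,116],"turn":[0,0,0],"gripper":255},
    {"xyz":[6,-1,116],"turn":[0,0,0],"gripper":255},
    {"xyz":[6,-1,116],"turn":[0,0,0],"gripper":255},
    {"xyz":[6,-1,116],"turn":[0,0,0],"gripper":255},
    {"xyz":[6,-1,116],"turn":[0,0,0],"gripper":255},
    {"xyz":[6,-1,116],"turn":[0,0,0],"gripper":255},
  ],
  squeeze=45,
)

```text
time_s: 3.87
eef_pos: [379.3, 292.1, 35.3]
eef_rot: [0.0, 0.72, 0.694, -0.0]
ft_force: [0.4, 0.4, 0.0]
grip_width: 37.5
grasp_force: 0.0
```

Request:
send_rows(
  rows=[
    {"xyz":[0,0,0],"turn":[0,0,0],"gripper":255},
    {"xyz":[0,0,0],"turn":[0,0,0],"gripper":255},
    {"xyz":[0,0,0],"turn":[0,0,0],"gripper":255},
    {"xyz":[0,0,0],"turn":[0,0,0],"gripper":255},
    {"xyz":[0,0,0],"turn":[0,0,0],"gripper":255},
    {"xyz":[0,0,0],"turn":[0,0,0],"gripper":255},
  ],
)

```text
time_s: 4.37
eef_pos: [379.3, 292.0, 35.2]
eef_rot: [-0.0, 0.72, 0.694, -0.0]
ft_force: [0.5, -0.1, -1.0]
grip_width: 18.8
grasp_force: 45.0
```

```bash
python3 - <<'E'
from h import *
o,R,p=pose(); print(p,o["eef_rot"],o["grip_width"],o["grasp_force"],o["ft_force"],o["torque"])
E
```

```text
[379.29608526 291.98926393  35.19416738] [-5.16516498e-05  7.19680502e-01  6.94305386e-01 -6.32793034e-05] 18.77853292588259 44.992985129356384 [ 0.49242101 -0.07354214 -0.95439227] [ 0.05425322 -0.05982858 -0.02951801]
```

```bash
python3 - <<'E'
from h import *
import pickle
psi=np.radians(-13.8); X=np.array([np.cos(psi),np.sin(psi)]); Y=np.array([-np.sin(psi),np.cos(psi)])
P=cloud(pickle.load(open("top0.pkl","rb"))); q=P[...,:2]-np.array([455,-86]); x=q@X;y=q@Y;z=P[...,2]
for y0 in range(280,420,10):
    m=(y>=y0)&(y<y0+10)&(x>-60)&(x<200)&(z>20)&(z<250)
    print(y0,np.nanmin(x[m]).round() if m.any() else None, np.nanmin(x[m&(z>40)]).round() if (m&(z>40)).any() else None)
move([379.3,292,120],87.9); move([537.2,273.8,120],76.2); move([537.2,273.8,56],76.2)
E
```

```text
280 None None
290 None None
300 82.0 None
310 77.0 82.0
320 69.0 80.0
330 61.0 70.0
340 54.0 61.0
350 47.0 53.0
360 39.0 45.0
370 31.0 41.0
380 24.0 32.0
390 17.0 24.0
400 9.0 17.0
410 1.0 12.0
xyz [0.0, -0.0, -84.8] turn [-0.01, 0.0, 0.04]
xyz [-12.5, 158.4, -84.8] turn [-0.01, 0.0, 11.74]
xyz [-12.5, 158.5, -20.8] turn [-0.01, 0.0, 11.74]
```

Request:
send_rows(
  rows=[
    {"xyz":[0,0,-20],"turn":[0,0,0],"gripper":255},
    {"xyz":[0,0,-50],"turn":[0,0,0],"gripper":255},
    {"xyz":[0,0,-85],"turn":[0,0,0],"gripper":255},
    {"xyz":[-5,30,-85],"turn":[0,0,4],"gripper":255},
    {"xyz":[-10,60,-85],"turn":[0,0,8],"gripper":255},
    {"xyz":[-13,95,-85],"turn":[0,0,11.8],"gripper":255},
    {"xyz":[-15,130,-85],"turn":[0,0,11.8],"gripper":255},
    {"xyz":[-15,154,-85],"turn":[0,0,11.8],"gripper":255},
    {"xyz":[-15,154,-85],"turn":[0,0,11.8],"gripper":255},
    {"xyz":[-15,154,-85],"turn":[0,0,11.8],"gripper":255},
    {"xyz":[-15,154,-85],"turn":[0,0,11.8],"gripper":255},
  ],
)

```text
time_s: 5.28
eef_pos: [531.4, 271.3, 119.5]
eef_rot: [-0.001, 0.787, 0.617, -0.001]
ft_force: [0.7, 0.6, -0.7]
grip_width: 18.9
grasp_force: 45.0
```

```bash
cat >> h.py <<'E'
psi=np.radians(-13.8); SX=np.array([np.cos(psi),np.sin(psi)]); SY=np.array([-np.sin(psi),np.cos(psi)]); SO=np.array([455,-86.])
def tosh(p): q=np.array(p)[...,:2]-SO; return np.stack([q@SX,q@SY],-1)
def fr(x,y): return SO+x*SX+y*SY
def st():
    o,R,p=pose(); f=np.array(o["ft_force"]); print("t",round(o["time_s"],2),"p",p.round(1),"sh",tosh(p).round(1),"yaw",np.degrees(np.arctan2(R[1,0],R[0,0])).round(2),"fsh",(f[:2]@SX).round(1),(f[:2]@SY).round(1),"fz",f[2].round(1))
E
python3 - <<'E'
from h import *
import pickle
st(); s=snap("wrist"); pickle.dump(s,open("w3.pkl","wb")); s2=snap("scene"); pickle.dump(s2,open("s3.pkl","wb"))
a=s["color"][:,:,::-1]; b=s2["color"][:,:,::-1][200:420,150:450]
cv2.imwrite("pics/w3.png",np.hstack([cv2.resize(a[:,150:500],(400,549)),cv2.resize(b,(400,293),interpolation=2)[:293]]) if 0 else np.vstack([cv2.resize(a[100:340,180:500],(640,480))[:340],cv2.resize(b,(640,469))[60:310]]))
E
```

```text
t 5.28 p [531.4 271.3 119.5] sh [-11.  365.2] yaw 76.14 fsh 0.6 0.7 fz -0.7
```

View pics/w3.png

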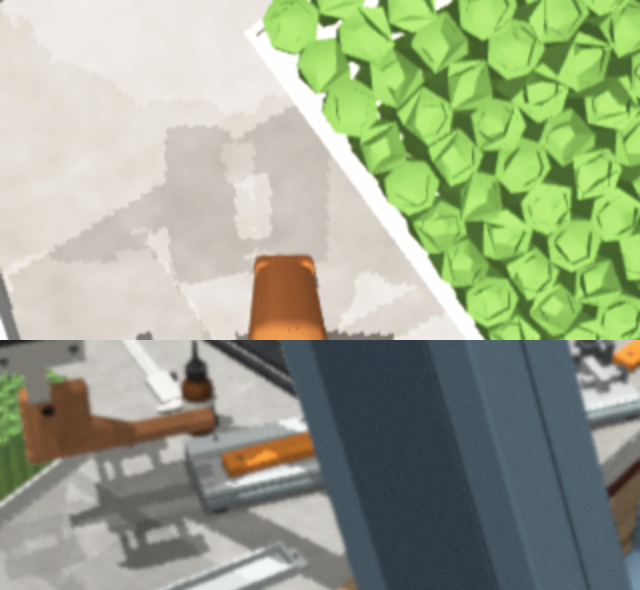

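The wrist view shows the handle clear of the seedling tray. The scene view shows the stick held level above and behind the bar's tail. I'll lower it to the bed.

Request:
send_rows(
  rows=[
    {"xyz":[0,0,30],"turn":[0,0,0],"gripper":255},
    {"xyz":[0,0,50],"turn":[0,0,0],"gripper":255},
    {"xyz":[0,0,60],"turn":[0,0,0],"gripper":255},
    {"xyz":[0,0,63],"turn":[0,0,0],"gripper":255},
    {"xyz":[0,0,63],"turn":[0,0,0],"gripper":255},
    {"xyz":[0,0,63],"turn":[0,0,0],"gripper":255},
  ],
)

```text
time_s: 5.88
eef_pos: [533.2, 271.8, 58.3]
eef_rot: [0.0, 0.787, 0.617, 0.001]
ft_force: [0.5, 0.5, -0.2]
grip_width: 19.1
grasp_force: 45.0
```

```bash
python3 - <<'E'
from h import *
import pickle
st(); s=snap("scene"); pickle.dump(s,open("s4.pkl","wb"))
t=snap("top"); pickle.dump(t,open("t4.pkl","wb"))
a=cv2.resize(s["color"][255:315,180:340,::-1],(800,300),interpolation=2); b=cv2.resize(t["color"][215:290,170:370,::-1],(800,300),interpolation=2)
cv2.imwrite("pics/s4.png",np.vstack([a,b]))
E
```

```text
t 5.88 p [533.2 271.8  58.3] sh [ -9.5 366.2] yaw 76.16 fsh 0.3 0.6 fz -0.2
```

View pics/s4.png

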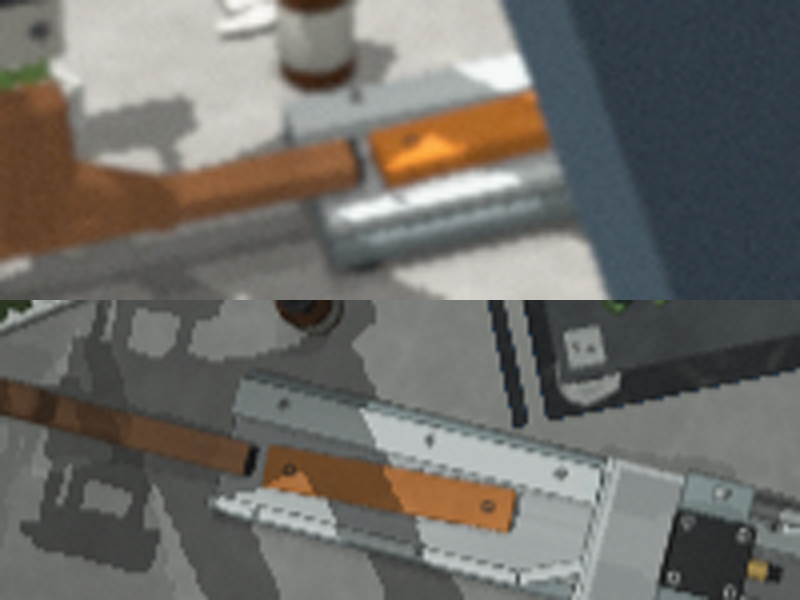

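Both views show the rubber tip about 7 mm behind the bar's tail (top crop (251,460) against (268,472)), in line and at bar height. I'll start the push slowly, easing toward the fence.

Request:
send_rows(
  rows=[
    {"xyz":[-2,0,1],"turn":[0,0,0],"gripper":255},
    {"xyz":[-4,0,1.5],"turn":[0,0,0],"gripper":255},
    {"xyz":[-6,0,2],"turn":[0,0,0],"gripper":255},
    {"xyz":[-8,0,2],"turn":[0,0,0],"gripper":255},
    {"xyz":[-10,0,2],"turn":[0,0,0],"gripper":255},
    {"xyz":[-12,0.5,2],"turn":[0,0,0],"gripper":255},
    {"xyz":[-15,1,2],"turn":[0,0,0],"gripper":255},
    {"xyz":[-18,1.5,2],"turn":[0,0,0],"gripper":255},
    {"xyz":[-21,2,2],"turn":[0,0,0],"gripper":255},
    {"xyz":[-24,2.5,2],"turn":[0,0,0],"gripper":255},
    {"xyz":[-27,3,2],"turn":[0,0,0],"gripper":255},
    {"xyz":[-30,3.5,2],"turn":[0,0,0],"gripper":255},
    {"xyz":[-33,4,2],"turn":[0,0,0],"gripper":255},
    {"xyz":[-36,4.5,2],"turn":[0,0,0],"gripper":255},
    {"xyz":[-39,5,2],"turn":[0,0,0],"gripper":255},
  ],
)

```text
time_s: 7.23
eef_pos: [528.2, 232.1, 55.3]
eef_rot: [-0.0, 0.787, 0.617, 0.0]
ft_force: [0.2, 1.0, -1.4]
grip_width: 19.1
grasp_force: 45.0
```

```bash
cat > b.py <<'E'
from h import *
st(); s=snap("top"); hsv=cv2.cvtColor(s["color"],cv2.COLOR_RGB2HSV)
o=(hsv[...,1]>160)&(hsv[...,0]<20)&(hsv[...,2]>80); o[:,:215]=0; o[:,345:]=0; o[:235]=0; o[310:]=0
n,l,sta,_=cv2.connectedComponentsWithStats(o.astype(np.uint8)); 
k=1+np.argmax(sta[1:,4]); Q=np.argwhere(l==k)[:,::-1]; W=np.array([ray(s,u,v,35) for u,v in Q]); S=tosh(W).astype(np.float32)
print("bar rect shear",cv2.minAreaRect(S)); print("lead y",S[:,1].min(),"tail",S[:,1].max())
cv2.imwrite("pics/b_%d.png"%int(get_obs()["time_s"]*100),cv2.resize(s["color"][215:315,170:430,::-1],(780,300),interpolation=2))
E
python3 b.py
```

```text
t 7.23 p [528.2 232.1  55.3] sh [ -4.8 326.4] yaw 76.14 fsh -0.1 1.0 fz -1.4
bar rect shear ((-7.380709648132324, 93.84552001953125), (21.7955265045166, 146.31942749023438), 0.08708424121141434)
lead y 20.696358 tail 166.99727
```

The bar is now square to the feed and centred at x≈-7. I'll go on through the funnel.

Request:
send_rows(
  rows=[
    {"xyz":[-2,0.5,0],"turn":[0,0,0],"gripper":255},
    {"xyz":[-4,1,0],"turn":[0,0,0],"gripper":255},
    {"xyz":[-6,1.5,0],"turn":[0,0,0],"gripper":255},
    {"xyz":[-8,2,0],"turn":[0,0,0],"gripper":255},
    {"xyz":[-10,2.5,0],"turn":[0,0,0],"gripper":255},
    {"xyz":[-12,3,0],"turn":[0,0,0],"gripper":255},
    {"xyz":[-14,3.5,0],"turn":[0,0,0],"gripper":255},
    {"xyz":[-16,4,0],"turn":[0,0,0],"gripper":255},
    {"xyz":[-18,4.5,0],"turn":[0,0,0],"gripper":255},
    {"xyz":[-20,5,0],"turn":[0,0,0],"gripper":255},
    {"xyz":[-22,5.5,0],"turn":[0,0,0],"gripper":255},
    {"xyz":[-24,5.5,0],"turn":[0,0,0],"gripper":255},
    {"xyz":[-26,5.5,0],"turn":[0,0,0],"gripper":255},
    {"xyz":[-28,5.5,0],"turn":[0,0,0],"gripper":255},
    {"xyz":[-30,5.5,0],"turn":[0,0,0],"gripper":255},
  ],
)

```text
time_s: 8.53
eef_pos: [526.3, 201.8, 55.2]
eef_rot: [-0.0, 0.787, 0.617, -0.0]
ft_force: [0.8, 0.4, -0.3]
grip_width: 18.8
grasp_force: 45.0
```

```bash
python3 b.py
```

```text
t 8.53 p [526.3 201.8  55.2] sh [  0.6 296.5] yaw 76.15 fsh 0.7 0.6 fz -0.3
bar rect shear ((-2.730158805847168, 72.82664489746094), (131.6575164794922, 21.702444076538086), 89.32970428466797)
lead y 6.925443 tail 138.722
```

Request:
send_rows(
  rows=[
    {"xyz":[-2,0,0],"turn":[0,0,0],"gripper":255},
    {"xyz":[-5,0,0],"turn":[0,0,0],"gripper":255},
    {"xyz":[-9,0,0],"turn":[0,0,0],"gripper":255},
    {"xyz":[-13,0,0],"turn":[0,0,0],"gripper":255},
    {"xyz":[-17,0,0],"turn":[0,0,0],"gripper":255},
    {"xyz":[-21,0,0],"turn":[0,0,0],"gripper":255},
    {"xyz":[-25,0,0],"turn":[0,0,0],"gripper":255},
    {"xyz":[-29,0,0],"turn":[0,0,0],"gripper":255},
    {"xyz":[-33,0,0],"turn":[0,0,0],"gripper":255},
    {"xyz":[-37,0,0],"turn":[0,0,0],"gripper":255},
    {"xyz":[-41,0,0],"turn":[0,0,0],"gripper":255},
    {"xyz":[-45,0,0],"turn":[0,0,0],"gripper":255},
    {"xyz":[-49,0,0],"turn":[0,0,0],"gripper":255},
    {"xyz":[-53,0,0],"turn":[0,0,0],"gripper":255},
    {"xyz":[-57,0,0],"turn":[0,0,0],"gripper":255},
    {"xyz":[-61,0,0],"turn":[0,0,0],"gripper":255},
    {"xyz":[-65,0,0],"turn":[0,0,0],"gripper":255},
    {"xyz":[-69,0,0],"turn":[0,0,0],"gripper":255},
    {"xyz":[-73,0,0],"turn":[0,0,0],"gripper":255},
    {"xyz":[-75,0,0],"turn":[0,0,0],"gripper":255},
  ],
)

```text
time_s: 10.25
eef_pos: [508.3, 128.6, 55.2]
eef_rot: [0.0, 0.787, 0.617, -0.0]
ft_force: [-0.4, -0.2, -1.9]
grip_width: 18.6
grasp_force: 45.0
```

```bash
python3 b.py
```

```text
t 10.25 p [508.3 128.6  55.2] sh [  0.5 221.1] yaw 76.13 fsh -0.3 -0.3 fz -1.9
bar rect shear ((5.324552536010742, 36.8021240234375), (9.460254669189453, 14.2421236038208), 14.089083671569824)
lead y 28.743816 tail 44.860428
```

```bash
ls -t pics | head -2; cp pics/$(ls -t pics | head -1) pics/bx.png
```

```text
b_1030.png
b_858.png
```

View pics/bx.png

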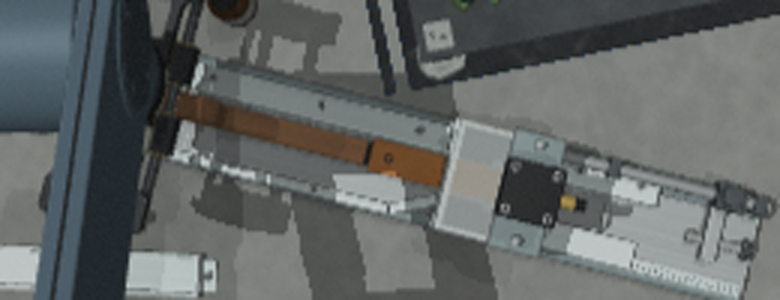

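The picture shows the tip flush on the bar's tail at (370,152), with the bar entering the guard straight. I'll push on to the hold-down leaf and read the drag there.

Request:
send_rows(
  rows=[
    {"xyz":[-3,0,0],"turn":[0,0,0],"gripper":255},
    {"xyz":[-6,0,0],"turn":[0,0,0],"gripper":255},
    {"xyz":[-9,0,0],"turn":[0,0,0],"gripper":255},
    {"xyz":[-12,0,0],"turn":[0,0,0],"gripper":255},
    {"xyz":[-15,0,0],"turn":[0,0,0],"gripper":255},
    {"xyz":[-18,0,0],"turn":[0,0,0],"gripper":255},
    {"xyz":[-21,0,0],"turn":[0,0,0],"gripper":255},
    {"xyz":[-24,0,0],"turn":[0,0,0],"gripper":255},
    {"xyz":[-27,0,0],"turn":[0,0,0],"gripper":255},
    {"xyz":[-30,0,0],"turn":[0,0,0],"gripper":255},
    {"xyz":[-33,0,0],"turn":[0,0,0],"gripper":255},
    {"xyz":[-36,0,0],"turn":[0,0,0],"gripper":255},
    {"xyz":[-39,0,0],"turn":[0,0,0],"gripper":255},
    {"xyz":[-42,0,0],"turn":[0,0,0],"gripper":255},
    {"xyz":[-45,0,0],"turn":[0,0,0],"gripper":255},
    {"xyz":[-48,0,0],"turn":[0,0,0],"gripper":255},
    {"xyz":[-51,0,0],"turn":[0,0,0],"gripper":255},
    {"xyz":[-54,0,0],"turn":[0,0,0],"gripper":255},
  ],
)

```text
time_s: 11.8
eef_pos: [497.1, 78.8, 56.3]
eef_rot: [-0.0, 0.787, 0.616, 0.003]
ft_force: [1.5, 9.5, 3.5]
grip_width: 18.9
grasp_force: 45.0
```

```bash
python3 -c "
from h import *
st()"
```

```text
t 11.8 p [497.1  78.8  56.3] sh [  1.6 170.1] yaw 76.11 fsh -0.8 9.6 fz 3.5
```

Request:
send_rows(
  rows=[
    {"xyz":[-3,0,0],"turn":[0,0,0],"gripper":255},
    {"xyz":[-6,0,0],"turn":[0,0,0],"gripper":255},
    {"xyz":[-9,0,0],"turn":[0,0,0],"gripper":255},
    {"xyz":[-12,0,0],"turn":[0,0,0],"gripper":255},
    {"xyz":[-15,0,0],"turn":[0,0,0],"gripper":255},
    {"xyz":[-17,0,0],"turn":[0,0,0],"gripper":255},
    {"xyz":[-19,0,0],"turn":[0,0,0],"gripper":255},
    {"xyz":[-21,0,0],"turn":[0,0,0],"gripper":255},
    {"xyz":[-23,0,0],"turn":[0,0,0],"gripper":255},
    {"xyz":[-25,0,0],"turn":[0,0,0],"gripper":255},
    {"xyz":[-27,0,0],"turn":[0,0,0],"gripper":255},
    {"xyz":[-29,0,0],"turn":[0,0,0],"gripper":255},
    {"xyz":[-30,0,0],"turn":[0,0,0],"gripper":255},
    {"xyz":[-31,0,0],"turn":[0,0,0],"gripper":255},
    {"xyz":[-32,0,0],"turn":[0,0,0],"gripper":255},
  ],
)

```text
time_s: 13.05
eef_pos: [489.2, 47.6, 56.1]
eef_rot: [-0.0, 0.787, 0.616, 0.002]
ft_force: [2.8, 9.1, 3.4]
grip_width: 19.0
grasp_force: 45.0
```

```bash
python3 -c "
from h import *
st()
import pickle
s=snap('top'); t=pickle.load(open('top0.pkl','rb'))
c=lambda q:cv2.resize(q['color'][225:325,330:440,::-1],(400,364),interpolation=2)
save(s,'t5'); cv2.imwrite('pics/t5c.png',np.hstack([c(t),c(s)]))"
```

```text
t 13.05 p [489.2  47.6  56.1] sh [  1.3 137.9] yaw 76.1 fsh 0.6 9.5 fz 3.4
```

Request:
send_rows(
  rows=[
    {"xyz":[-1,0,0],"turn":[0,0,0],"gripper":255},
    {"xyz":[-2,0,0],"turn":[0,0,0],"gripper":255},
    {"xyz":[-3,0,0],"turn":[0,0,0],"gripper":255},
    {"xyz":[-4,0,0],"turn":[0,0,0],"gripper":255},
    {"xyz":[-5,0,0],"turn":[0,0,0],"gripper":255},
    {"xyz":[-6,0,0],"turn":[0,0,0],"gripper":255},
    {"xyz":[-7,0,0],"turn":[0,0,0],"gripper":255},
    {"xyz":[-8,0,0],"turn":[0,0,0],"gripper":255},
  ],
)

```text
time_s: 13.77
eef_pos: [487.2, 39.8, 56.1]
eef_rot: [-0.0, 0.787, 0.616, 0.002]
ft_force: [1.5, 9.8, 3.4]
grip_width: 18.9
grasp_force: 45.0
```

```bash
cat > e.py <<'E'
from h import *
st(); s=snap("top"); hsv=cv2.cvtColor(s["color"],cv2.COLOR_RGB2HSV)
o=(hsv[...,1]>120)&(hsv[...,0]<18)&(hsv[...,2]>60); o[:,:355]=0; o[:,425:]=0; o[:265]=0; o[310:]=0
Q=np.argwhere(o)[:,::-1]
if len(Q): S=tosh(np.array([ray(s,u,v,35) for u,v in Q])); print(len(Q),"orange y",S[:,1].min(),S[:,1].max(),"x",S[:,0].min(),S[:,0].max())
g=cv2.cvtColor(s["color"],cv2.COLOR_RGB2GRAY); import pickle
t=cv2.cvtColor(pickle.load(open("top0.pkl","rb"))["color"],cv2.COLOR_RGB2GRAY)
# stop shift: phase correlation of the stop's end region
a,b=[np.float32(i[268:312,398:424]) for i in(t,g)]; print("stop shift px",cv2.phaseCorrelate(a,b))
cv2.imwrite("pics/e.png",cv2.resize(s["color"][255:325,330:440,::-1],(770,490),interpolation=2))
E
python3 e.py
```

```text
t 13.77 p [487.2  39.8  56.1] sh [  1.3 129.9] yaw 76.1 fsh -0.9 9.9 fz 3.4
222 orange y -175.6905943659098 -90.96920023567955 x -13.150692047875022 11.315917242890913
stop shift px ((0.48527790087722167, 0.4736557717289571), 1.0053860393571266)
```

Request:
send_rows(
  rows=[
    {"xyz":[-1,0,0],"turn":[0,0,0],"gripper":255},
    {"xyz":[-2,0,0],"turn":[0,0,0],"gripper":255},
    {"xyz":[-3,0,0],"turn":[0,0,0],"gripper":255},
    {"xyz":[-4,0,0],"turn":[0,0,0],"gripper":255},
    {"xyz":[-5,0,0],"turn":[0,0,0],"gripper":255},
    {"xyz":[-5,0,0],"turn":[0,0,0],"gripper":255},
  ],
)

```text
time_s: 14.32
eef_pos: [485.9, 34.7, 56.0]
eef_rot: [-0.0, 0.787, 0.616, 0.002]
ft_force: [1.8, 8.5, 2.7]
grip_width: 19.0
grasp_force: 45.0
```

```bash
python3 e.py
```

```text
t 14.32 p [485.9  34.7  56. ] sh [  1.2 124.6] yaw 76.1 fsh -0.3 8.7 fz 2.7
245 orange y -180.91059060648834 -90.96920023567955 x -13.150692047875022 11.315917242890913
stop shift px ((0.5516073012519396, 0.4720731964601441), 1.0244675816822444)
```

Request:
send_rows(
  rows=[
    {"xyz":[-1,0,0],"turn":[0,0,0],"gripper":255},
    {"xyz":[-2,0,0],"turn":[0,0,0],"gripper":255},
    {"xyz":[-3,0,0],"turn":[0,0,0],"gripper":255},
    {"xyz":[-3,0,0],"turn":[0,0,0],"gripper":255},
  ],
)

```text
time_s: 14.7
eef_pos: [485.2, 31.8, 56.0]
eef_rot: [-0.0, 0.787, 0.616, 0.002]
ft_force: [1.8, 8.9, 2.7]
grip_width: 19.0
grasp_force: 45.0
```

```bash
python3 e.py
```

```text
t 14.7 p [485.2  31.8  56. ] sh [  1.2 121.6] yaw 76.1 fsh -0.3 9.0 fz 2.7
260 orange y -183.72667601273662 -90.96920023567955 x -13.150692047875022 11.315917242890913
stop shift px ((0.463452345153458, 0.4999963194075612), 1.004446907887243)
```

View pics/e.png

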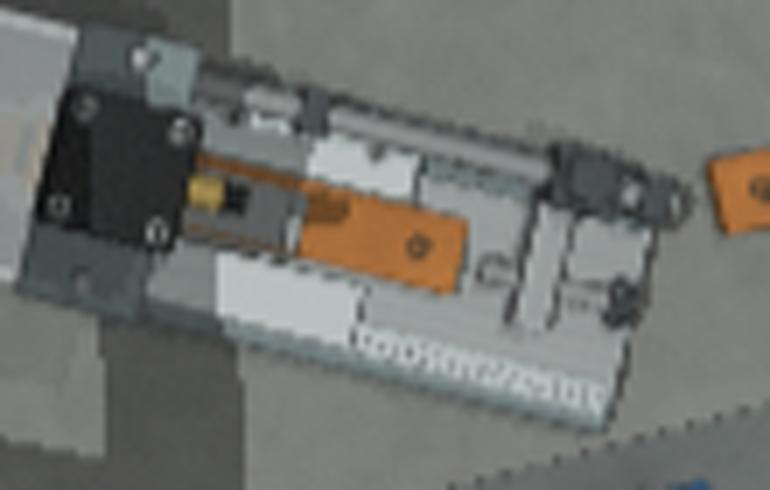

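The picture shows the bar's front at (463,255) and the screw tip at about (478,270), a gap of roughly 4 mm. The stop hasn't moved.

Request:
send_rows(
  rows=[
    {"xyz":[-0.7,0,0],"turn":[0,0,0],"gripper":255},
    {"xyz":[-1.4,0,0],"turn":[0,0,0],"gripper":255},
    {"xyz":[-2,0,0],"turn":[0,0,0],"gripper":255},
    {"xyz":[-2,0,0],"turn":[0,0,0],"gripper":255},
  ],
)

```text
time_s: 15.08
eef_pos: [484.7, 30.0, 56.0]
eef_rot: [-0.0, 0.787, 0.616, 0.002]
ft_force: [2.2, 8.6, 3.2]
grip_width: 19.0
grasp_force: 45.0
```

Request:
send_rows(
  rows=[
    {"xyz":[-0.5,0,0],"turn":[0,0,0],"gripper":255},
    {"xyz":[-1,0,0],"turn":[0,0,0],"gripper":255},
    {"xyz":[-1.5,0,0],"turn":[0,0,0],"gripper":255},
    {"xyz":[-1.5,0,0],"turn":[0,0,0],"gripper":255},
  ],
)

```text
time_s: 15.42
eef_pos: [484.3, 28.6, 56.0]
eef_rot: [-0.0, 0.787, 0.616, 0.002]
ft_force: [1.5, 8.4, 2.6]
grip_width: 19.2
grasp_force: 45.0
```

Request:
send_rows(
  rows=[
    {"xyz":[-0.5,0,0],"turn":[0,0,0],"gripper":255},
    {"xyz":[-1,0,0],"turn":[0,0,0],"gripper":255},
    {"xyz":[-1.3,0,0],"turn":[0,0,0],"gripper":255},
    {"xyz":[-1.3,0,0],"turn":[0,0,0],"gripper":255},
  ],
)

```text
time_s: 15.75
eef_pos: [484.1, 27.3, 56.0]
eef_rot: [-0.0, 0.787, 0.616, 0.002]
ft_force: [1.6, 9.2, 3.3]
grip_width: 19.3
grasp_force: 45.0
```

Request:
send_rows(
  rows=[
    {"xyz":[-0.5,0,0],"turn":[0,0,0],"gripper":255},
    {"xyz":[-1,0,0],"turn":[0,0,0],"gripper":255},
    {"xyz":[-1,0,0],"turn":[0,0,0],"gripper":255},
  ],
)

```text
time_s: 16.0
eef_pos: [483.8, 26.3, 56.0]
eef_rot: [-0.0, 0.787, 0.616, 0.002]
ft_force: [1.3, 8.2, 2.7]
grip_width: 18.9
grasp_force: 45.0
```

Request:
send_rows(
  rows=[
    {"xyz":[-0.5,0,0],"turn":[0,0,0],"gripper":255},
    {"xyz":[-1,0,0],"turn":[0,0,0],"gripper":255},
    {"xyz":[-1,0,0],"turn":[0,0,0],"gripper":255},
  ],
)

```text
time_s: 16.25
eef_pos: [483.5, 25.3, 56.0]
eef_rot: [-0.0, 0.787, 0.616, 0.002]
ft_force: [1.5, 9.4, 3.1]
grip_width: 18.6
grasp_force: 45.0
```

```bash
python3 e.py
```

```text
t 16.25 p [483.5  25.3  56. ] sh [  1.2 114.9] yaw 76.1 fsh -0.8 9.5 fz 3.1
289 orange y -190.56084151299285 -90.96920023567955 x -13.170174432729395 11.315917242890913
stop shift px ((0.5954256077113946, 0.48622865190854014), 0.9705360541127837)
```

Request:
send_rows(
  rows=[
    {"xyz":[-0.5,0,0],"turn":[0,0,0],"gripper":255},
    {"xyz":[-1,0,0],"turn":[0,0,0],"gripper":255},
    {"xyz":[-1,0,0],"turn":[0,0,0],"gripper":255},
  ],
)

```text
time_s: 16.55
eef_pos: [483.3, 24.4, 56.0]
eef_rot: [-0.0, 0.787, 0.616, 0.002]
ft_force: [0.9, 8.9, 2.5]
grip_width: 19.1
grasp_force: 45.0
```

Request:
send_rows(
  rows=[
    {"xyz":[-0.5,0,0],"turn":[0,0,0],"gripper":255},
    {"xyz":[-1,0,0],"turn":[0,0,0],"gripper":255},
    {"xyz":[-1,0,0],"turn":[0,0,0],"gripper":255},
  ],
)

```text
time_s: 16.8
eef_pos: [483.4, 24.1, 56.2]
eef_rot: [-0.001, 0.788, 0.616, 0.003]
ft_force: [3.0, 12.1, 3.5]
grip_width: 19.3
grasp_force: 45.0
```

Contact: the bar advanced only 0.3 mm on a 1 mm command, and the force rose 3 N. I'll press a little more.

Request:
send_rows(
  rows=[
    {"xyz":[-0.5,0,0],"turn":[0,0,0],"gripper":255},
    {"xyz":[-1,0,0],"turn":[0,0,0],"gripper":255},
    {"xyz":[-1,0,0],"turn":[0,0,0],"gripper":255},
    {"xyz":[-1,0,0],"turn":[0,0,0],"gripper":255},
  ],
)

```text
time_s: 17.13
eef_pos: [483.6, 24.0, 56.5]
eef_rot: [-0.001, 0.788, 0.616, 0.003]
ft_force: [3.7, 14.7, 4.9]
grip_width: 19.2
grasp_force: 45.0
```

```bash
python3 e.py
```

```text
t 17.13 p [483.6  24.   56.5] sh [  1.5 113.6] yaw 76.07 fsh 0.0 15.2 fz 4.9
299 orange y -192.03272988269538 -90.96920023567955 x -13.170174432729395 11.315917242890913
stop shift px ((0.6446356820822352, 0.5113713863477116), 0.9300996531184318)
```

Request:
send_rows(
  rows=[
    {"xyz":[-0.5,0,0],"turn":[0,0,0],"gripper":255},
    {"xyz":[-1,0,0],"turn":[0,0,0],"gripper":255},
    {"xyz":[-1,0,0],"turn":[0,0,0],"gripper":255},
    {"xyz":[-1,0,0],"turn":[0,0,0],"gripper":255},
  ],
)

```text
time_s: 17.52
eef_pos: [483.8, 23.8, 56.7]
eef_rot: [-0.001, 0.788, 0.616, 0.004]
ft_force: [4.4, 17.2, 7.0]
grip_width: 19.1
grasp_force: 45.0
```

```bash
python3 e.py; python3 -c "
from h import *
o,R,p=pose(); print(R.round(4).tolist())"
```

```text
t 17.52 p [483.8  23.8  56.7] sh [  1.8 113.5] yaw 76.05 fsh 0.2 17.8 fz 7.0
300 orange y -192.03272988269538 -90.96920023567955 x -13.189667827115144 11.315917242890913
stop shift px ((0.5974670955702592, 0.5423833773921558), 0.9040805620421107)
[[0.2411, 0.9705, 0.0054], [0.9705, -0.2411, 0.0068], [0.0079, 0.0036, -1.0]]
```

The stop now carries about 9 N beyond the drag and hasn't moved. I'll ease off and withdraw straight back.

Request:
send_rows(
  rows=[
    {"xyz":[1,0,0],"turn":[0,0,0],"gripper":255},
    {"xyz":[2,0,0],"turn":[0,0,0],"gripper":255},
    {"xyz":[3,0,0],"turn":[0,0,0],"gripper":255},
    {"xyz":[4,0,0],"turn":[0,0,0],"gripper":255},
    {"xyz":[6,0,0],"turn":[0,0,0],"gripper":255},
    {"xyz":[8,0,0],"turn":[0,0,0],"gripper":255},
    {"xyz":[11,0,0],"turn":[0,0,0],"gripper":255},
    {"xyz":[16,0,0],"turn":[0,0,0],"gripper":255},
    {"xyz":[24,0,0],"turn":[0,0,0],"gripper":255},
    {"xyz":[34,0,0],"turn":[0,0,0],"gripper":255},
    {"xyz":[46,0,0],"turn":[0,0,0],"gripper":255},
    {"xyz":[58,0,0],"turn":[0,0,0],"gripper":255},
    {"xyz":[70,0,0],"turn":[0,0,0],"gripper":255},
    {"xyz":[82,0,0],"turn":[0,0,0],"gripper":255},
    {"xyz":[94,0,0],"turn":[0,0,0],"gripper":255},
    {"xyz":[100,0,0],"turn":[0,0,0],"gripper":255},
    {"xyz":[100,0,-20],"turn":[0,0,0],"gripper":255},
    {"xyz":[100,0,-50],"turn":[0,0,0],"gripper":255},
    {"xyz":[100,0,-70],"turn":[0,0,0],"gripper":255},
    {"xyz":[100,0,-70],"turn":[0,0,0],"gripper":255},
  ],
)

```text
time_s: 19.23
eef_pos: [508.6, 117.3, 129.5]
eef_rot: [0.002, 0.787, 0.617, 0.003]
ft_force: [0.5, 0.4, 0.0]
grip_width: 18.8
grasp_force: 45.0
```

```bash
python3 e.py; python3 - <<'E'
from h import *
import pickle
s=snap("top"); pickle.dump(s,open("t6.pkl","wb")); 
o,R,p=pose(); print(R.round(4).tolist(),o["grip_width"])
move([379.3,292,125],87.9)
s=snap("scene"); pickle.dump(s,open("s6.pkl","wb"))
E
```

```text
t 19.23 p [508.6 117.3 129.5] sh [  3.6 210.2] yaw 76.18 fsh 0.4 0.5 fz 0.0
297 orange y -191.6323474269631 -90.96920023567955 x -13.170174432729395 11.315917242890913
stop shift px ((0.6111481714067892, 0.5455884052556712), 0.9321216644083031)
[[0.2393, 0.9709, 0.0015], [0.9709, -0.2393, -0.0], [0.0003, 0.0015, -1.0]] 19.124135023749744
xyz [139.7, -164.7, 0.3] turn [0.09, -0.01, -11.75]
```

Request:
send_rows(
  rows=[
    {"xyz":[30,-20,0],"turn":[0,0,-3],"gripper":255},
    {"xyz":[60,-50,0],"turn":[0,0,-6],"gripper":255},
    {"xyz":[90,-85,0],"turn":[0,0,-9],"gripper":255},
    {"xyz":[115,-115,0],"turn":[0,0,-11.8],"gripper":255},
    {"xyz":[130,-145,0],"turn":[0,0,-11.8],"gripper":255},
    {"xyz":[140,-165,0],"turn":[0,0,-11.8],"gripper":255},
    {"xyz":[140,-165,0],"turn":[0,0,-11.8],"gripper":255},
    {"xyz":[140,-165,0],"turn":[0,0,-11.8],"gripper":255},
    {"xyz":[140,-165,0],"turn":[0,0,-11.8],"gripper":255},
    {"xyz":[140,-165,0],"turn":[0,0,-11.8],"gripper":255},
  ],
)

```text
time_s: 20.22
eef_pos: [379.3, 291.4, 124.6]
eef_rot: [0.0, 0.72, 0.694, -0.001]
ft_force: [-0.1, -0.5, -1.2]
grip_width: 18.6
grasp_force: 45.0
```

```bash
cat > n.py <<'E'
from h import *
st(); s=snap("top"); hsv=cv2.cvtColor(s["color"],cv2.COLOR_RGB2HSV); P=cloud(s); o,R,p=pose(); print(o["eef_rot"].round(4),o["grip_width"])
w=(hsv[...,1]>70)&(hsv[...,0]<25)&(abs(P[...,0]-376)<45)&(P[...,1]>100)&(P[...,1]<290)&(P[...,2]>5)
Q=P[w]
for y in range(120,262,12):
    q=Q[(Q[:,1]>=y)&(Q[:,1]<y+12)]
    if len(q)>3: print(y,len(q),"z",np.median(q[:,2]).round(1),"x",np.median(q[:,0]).round(1),q[:,0].min().round(1),q[:,0].max().round(1))
print("min y",Q[:,1].min())
E
python3 n.py
```

```text
t 20.22 p [379.3 291.4 124.6] sh [-163.5  348.4] yaw 87.88 fsh -0.0 -0.6 fz -1.2
[ 0.000e+00  7.203e-01  6.937e-01 -4.000e-04] 18.527967850724124
132 20 z 103.4 x 374.0 364.1 381.9
144 51 z 104.5 x 372.8 363.9 381.8
156 45 z 104.2 x 373.1 363.8 381.7
168 43 z 104.7 x 372.9 365.9 381.7
180 48 z 104.3 x 374.8 358.2 383.7
192 49 z 105.2 x 374.9 365.8 383.7
204 52 z 105.9 x 374.9 365.6 383.7
216 47 z 111.0 x 375.2 368.3 383.8
228 52 z 115.9 x 375.4 368.5 384.0
240 99 z 129.9 x 377.5 368.7 385.7
252 62 z 164.2 x 378.7 367.7 387.9
min y 137.52232059468764
```

The nose droops by about 1 mm and sits within 2 mm of the cradle's centreline, against 4 mm of clearance each side. I'll lower it.

Request:
send_rows(
  rows=[
    {"xyz":[0,0,25],"turn":[0,0,0],"gripper":255},
    {"xyz":[0,0,50],"turn":[0,0,0],"gripper":255},
    {"xyz":[0,0,68],"turn":[0,0,0],"gripper":255},
    {"xyz":[0,0,76],"turn":[0,0,0],"gripper":255},
    {"xyz":[0,0,81],"turn":[0,0,0],"gripper":255},
    {"xyz":[0,0,85],"turn":[0,0,0],"gripper":255},
    {"xyz":[0,0,86.5],"turn":[0,0,0],"gripper":255},
    {"xyz":[0,0,86.5],"turn":[0,0,0],"gripper":255},
    {"xyz":[0,0,86.5],"turn":[0,0,0],"gripper":255},
  ],
)

```text
time_s: 21.02
eef_pos: [379.5, 292.4, 39.5]
eef_rot: [0.0, 0.72, 0.694, 0.001]
ft_force: [-0.6, 0.5, -1.4]
grip_width: 18.9
grasp_force: 45.0
```

```bash
python3 n.py
```

```text
t 21.02 p [379.5 292.4  39.5] sh [-163.6  349.5] yaw 87.94 fsh -0.7 0.3 fz -1.4
[3.000e-04 7.197e-01 6.943e-01 8.000e-04] 19.25847628619263
132 11 z 18.5 x 375.3 366.2 380.2
144 38 z 18.6 x 373.0 365.8 382.6
156 41 z 18.8 x 375.3 365.7 382.6
168 39 z 18.7 x 375.2 365.7 382.4
180 42 z 19.2 x 372.9 365.5 382.5
192 41 z 19.4 x 375.1 365.3 382.4
204 38 z 19.2 x 375.3 367.9 384.5
216 40 z 25.6 x 375.4 367.9 384.9
228 46 z 30.6 x 376.7 368.3 385.0
240 76 z 39.8 x 377.8 368.4 385.3
252 64 z 79.2 x 378.8 366.4 417.4
min y 137.89508823695314
```

Request:
send_rows(
  rows=[
    {"xyz":[0,0,1.5],"turn":[0,0,0],"gripper":255},
    {"xyz":[0,0,3],"turn":[0,0,0],"gripper":255},
    {"xyz":[0,0,4],"turn":[0,0,0],"gripper":255},
    {"xyz":[0,0,4],"turn":[0,0,0],"gripper":255},
    {"xyz":[0,0,4],"turn":[0,0,0],"gripper":255},
  ],
)

```text
time_s: 21.48
eef_pos: [378.9, 292.4, 35.1]
eef_rot: [0.0, 0.72, 0.694, 0.0]
ft_force: [-0.5, -0.2, 4.0]
grip_width: 19.0
grasp_force: 45.0
```

Seated: fz rose by 5 N at the same height as the pick. I'll release, rise and clear off.

Request:
send_rows(
  rows=[
    {"xyz":[0,0,-0.5],"turn":[0,0,0],"gripper":200},
    {"xyz":[0,0,-0.5],"turn":[0,0,0],"gripper":150},
    {"xyz":[0,0,-0.5],"turn":[0,0,0],"gripper":100},
    {"xyz":[0,0,-0.5],"turn":[0,0,0],"gripper":60},
    {"xyz":[0,0,-0.5],"turn":[0,0,0],"gripper":60},
    {"xyz":[0,0,-0.5],"turn":[0,0,0],"gripper":60},
    {"xyz":[0,0,-0.5],"turn":[0,0,0],"gripper":60},
    {"xyz":[0,0,-0.5],"turn":[0,0,0],"gripper":60},
    {"xyz":[0,0,-0.5],"turn":[0,0,0],"gripper":60},
    {"xyz":[0,0,-0.5],"turn":[0,0,0],"gripper":60},
    {"xyz":[0,0,-0.5],"turn":[0,0,0],"gripper":60},
    {"xyz":[0,0,-20],"turn":[0,0,0],"gripper":60},
    {"xyz":[0,0,-50],"turn":[0,0,0],"gripper":60},
    {"xyz":[0,0,-90],"turn":[0,0,0],"gripper":60},
    {"xyz":[0,0,-130],"turn":[0,0,0],"gripper":60},
    {"xyz":[0,0,-170],"turn":[0,0,0],"gripper":60},
    {"xyz":[0,0,-200],"turn":[0,0,0],"gripper":60},
    {"xyz":[0,0,-200],"turn":[0,0,0],"gripper":60},
    {"xyz":[0,0,-200],"turn":[0,0,0],"gripper":60},
  ],
)

```text
time_s: 23.07
eef_pos: [379.8, 292.7, 236.7]
eef_rot: [0.001, 0.72, 0.694, 0.002]
ft_force: [-0.2, 0.1, -0.3]
grip_width: 71.2
grasp_force: 0.0
```

```bash
python3 n.py; python3 e.py; python3 - <<'E'
from h import *
s=snap("wrist"); hsv=cv2.cvtColor(s["color"],cv2.COLOR_RGB2HSV); P=cloud(s)
w=(hsv[...,1]>100)&(hsv[...,0]<22)&(P[...,2]>65)&(P[...,2]<90)&(abs(P[...,0]-380)<60)&(abs(P[...,1]-280)<70)
Q=np.argwhere(w)[:,::-1]; print("handle",cv2.minAreaRect(np.array([ray(s,u,v,77)[:2] for u,v in Q],np.float32)),np.nanmedian(P[w][:,2]))
E
```

```text
t 23.07 p [379.8 292.7 236.7] sh [-163.3  349.8] yaw 87.95 fsh -0.2 0.1 fz -0.3
[2.000e-04 7.197e-01 6.943e-01 4.000e-04] 71.32483586692324
132 15 z 15.6 x 372.8 363.4 380.1
144 38 z 15.9 x 372.8 363.1 380.1
156 40 z 16.4 x 374.0 365.6 382.4
168 39 z 16.3 x 372.9 365.4 382.4
180 39 z 15.2 x 372.8 365.5 382.3
192 41 z 15.7 x 372.6 365.5 382.2
204 38 z 17.4 x 375.0 367.6 382.3
216 38 z 23.1 x 375.2 367.7 382.4
228 44 z 27.5 x 375.6 367.7 384.8
240 79 z 37.1 x 376.3 368.4 385.0
252 58 z 75.2 x 377.6 340.9 386.5
min y 139.4329655973637
t 23.12 p [378.7 292.2 234.8] sh [-164.3  349. ] yaw 87.94 fsh 0.8 -0.1 fz -0.2
298 orange y -191.6323474269631 -90.96920023567955 x -13.170174432729395 11.315917242890913
stop shift px ((0.5903025589807882, 0.5202255044312736), 0.9379373625963313)
handle ((377.75836181640625, 280.14276123046875), (59.80801773071289, 17.994476318359375), 87.99606323242188) 76.91065685016565
```

The stick lies flat in the cradle where it started, at the same height. The bar is still against the screw and the stop has not moved.

```bash
python3 -c "
from bench import *
print(sign_off())"
```

```text
the job is handed in; nothing more can be done
None
```

The bar is home against the stop screw, pressed with about 9 N beyond the hold-down drag and with no shift of the stop seen; the push stick is back flat in its cradle, and the job was handed in at about 23 s (no verdict was returned).

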